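Swap the thin glass flask in the sample chamber

ROBOT

A 7-joint arm with a two-finger parallel gripper is mounted at the origin on the work surface. World frame = base frame: x ahead of the robot, y to its left, z up, the work surface at z = 0. Lengths are in m, angles in rad, forces in N, time in s.
With the tool pointing down it reaches from about 0.425 to 0.925 m from the base axis. Payload 6.8 kg.
Tool frame: the origin (TCP) lies on the mounting face of the last link; the fingertips stand 173 mm ahead of it and the grasp point (between the pads) lies 155 mm ahead of it; z points along the fingers, y is the line along which they close (so a half turn about z gives the same grasp; the last joint's range is limited). The gripper opens to 85 mm and grips with 20 to 120 N. Pads are 22 mm wide; open, the fingers measure 114 mm over their backs; the gripper's body (76 mm by 85 mm) begins 54 mm behind the grasp point. The pads swing forward as they close: fully open they stand 13 mm farther back than shut.
Start: joints at [-1.291, 0.477, 0.022, 1.555, -0.011, 1.109, -0.083], TCP at [0.255, 0.625, 0.405] pointing down, gripper open.
Joint ranges: [-2.96, 2.96], [-0.34, 2.1], [-1.41, 1.46], [0.24, 2.44], [-1.37, 4.51], [0.17, 1.92], [-2.96, 2.96]. Speed limits (rad/s): [2.39, 2.39, 3.14, 3.14, 3.14, 3.14, 3.14].

INTERFACE

Orientations are given as a rotation vector (axis times angle).
In Python, from bench import r gives the robot as it stands.
- The arm moves only by the tool arm_command, never from a script. Its argument "plan" is a list of rows, each an object of numbers: "claw": the closure, from 0 (fully open) to 1 (shut); "tx", "ty", "tz": the shift along the tool's x, y, z in m; "ax", "ay", "az": the turn, a rotation vector about the tool's x, y, z in degrees. A call has exactly 10 rows; each row shifts and turns the commanded pose from where the row before left it, along the tool's axes as they then stand; what a row does not reach is not made up. A row lasts 1/12 s, in which the tool goes at most 41.7 mm and 7.16 degrees, less where a joint would pass 70% of its speed; a pose out of reach is approached as far as the arm can. A call is refused whole if a number of a shift passes 0.0417 or a number of a turn 7.16, either way. A call with a gripper value outside its range is refused whole. The fingers move at their own pace and stop on an object; "squeeze" is the grip in N (left out, the last holds). Time passes only in rows, so rows that do not move let the fingers close, or fill a call up. It gives the time, the measured TCP pose, the force, the opening and the grip force at its end, in the units of the state.
- r.get_obs(): the state, without advancing time (a new reading comes with each control period).
- r.grab_frame(name): name is "scene" or "top" or "wrist"; returns the picture (480x640x3 uint8, red, green, blue); there is no depth.
- r.camera_model(name): a dict with "fx", "fy", "cx", "cy" (pixels), "position" and "orientation" of the camera in the world; the wrist camera has in their place "tool_from_camera" (4x4, takes a point from camera to tool coordinates, whose origin is the TCP and whose axes are the flange's). Camera axes: x right, y up, looking along -z (the intrinsics and any distortion apply to the point x, -y, -z); pixel columns grow to the right and rows downward; lengths in m; the calibration is good to about 2 mm. A picture is of the moment at which its call begins: read the wrist's pose just before it. camera_model takes no time and is no camera call.
- r.hand_in(): hands the job in; it is judged then, once.
Trained networks look in the newest picture that a camera, given by its name, has taken for a name from the list of things; names that differ only in an ending like _2 or _b are one class to them, and where a whole thing is asked for, a point or a joint stands for the part that bears it (a point fixed in the world has none). Each returns a list of dicts, best first, with "confidence" (0 to 1); they miss things now and then, are a little off and sometimes report something else, mostly with a low value. They report only what shows in the picture. A call takes as long as a camera call.
- r.boxes_of(target, camera): "location" ([x, y, z] in m, in the coordinates of the camera as it stood for that picture, good to about 4 mm: the middle of the surface that is visible of it).
- r.tip_of(target, camera): "location" ([x, y, z] in m, in the coordinates of the camera as it stood for that picture, good to about 4 mm: a listed point, or the origin of a listed thing).
The state is a dict: "clock": time; "joints": joint angles; "qvel": joint speeds; "tau": joint torques, N m; "tcp_pos": TCP position; "orientation": TCP orientation; "contact_force": force on the tool from outside, world axes, zero at the start; "moment": the same for the moment, N m; "grip_width": finger opening in m; "gripper_force": force on a finger pad.
Only numpy, scipy, OpenCV 4.12 (cv2) and the standard library are available. Lean on these libraries where they do the work, as an engineer would, in place of code of your own. Each camera call takes 0.05 s, during which the arm holds its last target. There are 200 camera calls.

TASK

Open the sample chamber's clear door wide by its handle and leave it open; take out the finished conical flask and stand it in the white tray, and then stand the fresh conical flask from the bench in its place, centred on the chamber's round plate. The flasks are thin glass: grip them as lightly as you can, set them down softly without dropping or knocking them, and keep them upright. Do not disturb the other things on the bench.

Things in the scene. Friction and masses are not known exactly. Their poses are not given: they have to be found in the camera images.
- chamber: fixed white sample chamber, 200 deep (x) by 250 wide (y); front faces its own -x. Origin: centre of its underside on the bench. Side walls 8 thick, 152 high; grey block along the back, x +60 to +100 mm, 172 high. With the door open it is free from front and above. A thin sensor post, 124 high, stands inside at x +45, y +85 mm
- plate (a point): centre of the top face of the round metal plate (96 mm diameter) in the chamber, 26 mm above the bench, at x -20, y 0 mm of the chamber; axes as the chamber's
- door (a joint): angle of the L-shaped clear door, rad: 0 shut, grows as its free edge swings towards the chamber's -x (clockwise from above), up to 1.9; slightly stiff, stays where left. Hinge upright at the chamber's front left (+y). Front panel 238 wide, 28 to 168 mm above the bench; its flat clear top (168 to 174 mm up) reaches 153 mm back over the chamber, covers the inside and turns with it
- door_hinge (a point): point on the door's upright hinge axis, 100 mm above the bench, at x -101, y +121 mm of the chamber; turns with the door
- door_handle (a point): grip point of the door handle, 210 mm along the panel from the hinge and 45 mm out: an upright round steel bar, diameter 13, from 64 to 212 mm above the bench, joined to the panel by struts at 85 and 150 mm. The point is on its axis 190 mm above the bench, where the bar stands free: pinch it from above, from any side. Turns with the door
- flask_done: finished flask, on the chamber's plate at the start: capped conical flask, thin amber glass, 126 high, base 68 diameter, tapering to 34 at height 72; neck 30 diameter from 78 to 104, white cap 34 diameter from 104 to 126; 0.13 to 0.25 kg. Origin: centre of underside, z up. Grip by neck or cap. Cracks if a finger presses over about 35 N or if it hits tray, chamber or other glass over 45 N
- flask_new: fresh flask, standing on the bench among the other glassware: the same size, make and weakness as the finished one; origin likewise
- tray: fixed open white tray, 160 by 160 outside, walls 5 thick and 24 high, floor 5 thick; origin: centre of its underside
- beaker: bystander: open glass beaker, 70 diameter, 95 high; origin centre of underside
- bottle: bystander: amber reagent bottle, 64 diameter, 165 high, straight-sided with a cap; origin centre of underside
- jar: bystander: amber straight-sided jar, 68 diameter, 100 high, with a lid; origin centre of underside
- tipbox: bystander: grey box 120 by 85 by 55 high; origin centre of underside
- washbottle: bystander: squat white plastic bottle, 70 diameter, 130 high; origin centre of underside

How it is judged:
By the outcome, as a careful person would: the job done as asked, in the order asked, and still so for the second after the job is handed in, with the robot touching nothing.
It also fails if it takes over 72 s, if anything falls off the work surface, if the arm or the gripper's body presses on something with over 40 N, if the wrist force passes 120 N, or if a joint passes its speed limit or range.

## Working session

There is one attempt and no reset: what is moved stays moved. The work goes in short steps, Python scripts to look and compute and a tool call to move; the robot and the scene stay as the last step left them, time stands still between calls to the robot, and variables do not carry over. Pictures are saved under pics/ and viewed, at most 10 in all, crops included, and the job is handed in when it is done.

Besides the shell and the picture viewer there is one more tool, called after "Request:" as name([rows], argument=value, ...), one row to a line, values as JSON. arm_command: Moves the arm, as the interface text tells. Its arguments: {"type":"object","properties":{"plan":{"type":"array","items":{"type":"object","properties":{"claw":{"type":"number"},"tx":{"type":"number"},"ty":{"type":"number"},"tz":{"type":"number"},"ax":{"type":"number"},"ay":{"type":"number"},"az":{"type":"number"}}}},"squeeze":{"type":"number"}},"required":["plan"]}

```bash
mkdir -p pics
cat > h.py <<'E'
import numpy as np, cv2
from scipy.spatial.transform import Rotation as R
from bench import r
def T(cam):
    m=r.camera_model(cam)
    if 'tool_from_camera' in m:
        o=r.get_obs(); A=np.eye(4); A[:3,:3]=R.from_rotvec(o['orientation']).as_matrix(); A[:3,3]=o['tcp_pos']
        return A@np.array(m['tool_from_camera'])
    A=np.eye(4); q=np.array(m['orientation'],float)
    A[:3,:3]=q if q.shape==(3,3) else (R.from_rotvec(q).as_matrix() if q.size==3 else R.from_quat(q).as_matrix())
    A[:3,3]=m['position']; return A
def find(names,cam,fn='tip_of',n=2):
    A=T(cam)
    for k in names:
        try: L=getattr(r,fn)(k,cam)
        except Exception as e: print(k,e); continue
        for d in L[:n]: print(cam,fn,k,round(d['confidence'],2),np.round((A@np.r_[d['location'],1])[:3],4))
def grab(cam,name=None):
    im=r.grab_frame(cam)
    if name: cv2.imwrite('pics/'+name+'.png',im[:,:,::-1])
    return im
E
python3 - <<'E'
from h import *
o=r.get_obs(); print({k:np.round(v,3) for k,v in o.items()})
for c in ['scene','top','wrist']: print(r.camera_model(c))
names=['chamber','plate','door_hinge','door_handle','flask_done','flask_new','tray','beaker','bottle','jar','tipbox','washbottle']
for c in ['top','scene']:
    grab(c,c+'0'); find(names,c)
print(r.get_obs()['clock'])
E
```

```text
{'clock': np.float64(0.0), 'joints': array([-1.291,  0.478,  0.022,  1.556, -0.011,  1.109, -0.083]), 'qvel': array([-0.001, -0.001, -0.001, -0.001,  0.001, -0.001, -0.002]), 'tau': array([ 0.0000e+00, -5.9647e+01,  1.6080e+00, -2.8118e+01,  1.2000e-02,
        1.0000e-02, -0.0000e+00]), 'tcp_pos': array([0.255, 0.625, 0.404]), 'orientation': array([-6.050e-01, -3.083e+00,  3.000e-03]), 'contact_force': array([ 0.089, -0.319,  0.463]), 'moment': array([ 0.042, -0.006, -0.032]), 'gripper_force': np.float64(0.0), 'grip_width': np.float64(0.085)}
{'fx': 462.28315855358716, 'fy': 462.28315855358716, 'cx': 328.07086359034724, 'cy': 234.15873296229256, 'position': array([ 0.81610058, -0.16156459,  1.0594572 ]), 'orientation': array([0.32029616, 0.15079457, 0.84441083])}
{'fx': 555.813776046378, 'fy': 555.813776046378, 'cx': 329.8607673416229, 'cy': 245.12549676226485, 'position': array([0.45402034, 0.01488364, 1.69374753]), 'orientation': array([ 0.07510287, -0.05711809, -1.56541258])}
{'fx': 385.45384960816176, 'fy': 385.45384960816176, 'cx': 320.9012165907641, 'cy': 238.06468938447722, '
[... 876 characters left out ...]
01 -1.402e-01  7.000e-04]
top tip_of washbottle 0.36 [0.6015 0.4414 0.0016]
scene tip_of plate 0.56 [0.5871 0.1861 0.0251]
scene tip_of flask_done 0.48 [0.5866 0.187  0.0295]
scene tip_of flask_done 0.44 [0.4292 0.1215 0.1893]
scene tip_of flask_new 0.94 [ 0.6366 -0.2357 -0.0012]
scene tip_of flask_new 0.26 [ 0.4345 -0.1866 -0.0024]
scene tip_of tray 0.84 [ 0.4342 -0.1859  0.0007]
scene tip_of beaker 0.64 [ 0.5618 -0.3541  0.0026]
scene tip_of bottle 0.76 [ 6.402e-01 -1.146e-01  1.000e-04]
scene tip_of bottle 0.61 [0.5887 0.1881 0.0231]
scene tip_of jar 0.76 [ 0.4454 -0.3874  0.002 ]
scene tip_of tipbox 0.57 [ 0.5966  0.4406 -0.0009]
scene tip_of washbottle 0.74 [ 0.7477 -0.1432 -0.0042]
1.3
```

View pics/top0.png

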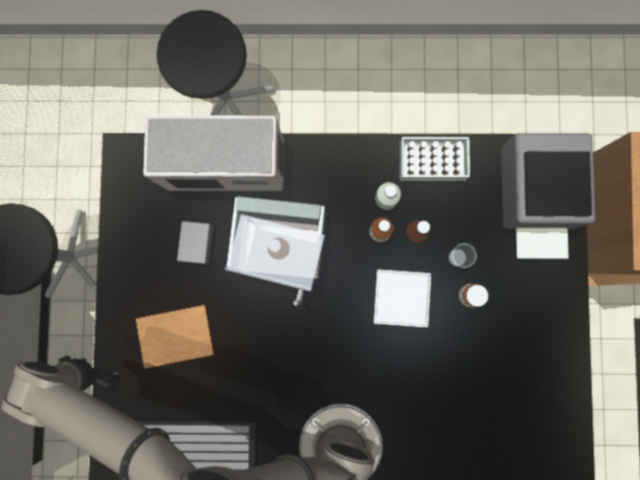

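View pics/scene0.png

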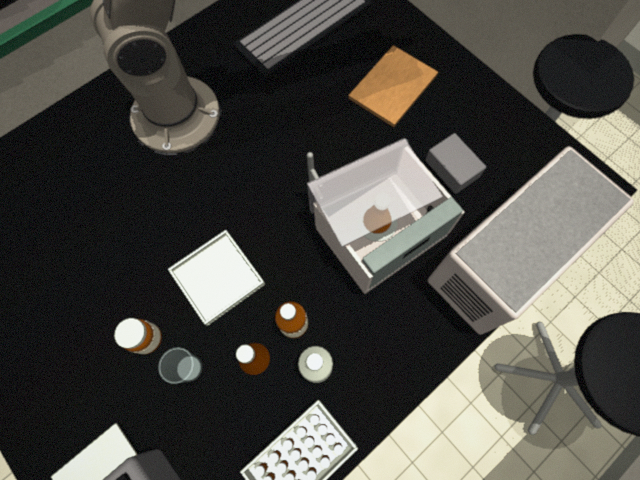

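Run:
```python
from h import *
c0=r.get_obs()['clock']
for c in ['top','scene']:
    find(['chamber','plate','door_hinge','door_handle','flask_done','door'],c)
    find(['door','chamber'],c,'boxes_of')
print(r.get_obs()['clock']-c0)
```

```text
top tip_of door_handle 0.81 [0.4259 0.1206 0.1922]
top tip_of door_handle 0.23 [ 6.395e-01 -2.300e-01 -1.000e-04]
door it knows: beaker, bottle, chamber, door_handle, door_hinge, flask_done, flask_new, jar, plate, tipbox, tray, washbottle
top boxes_of door 0.69 [0.5636 0.182  0.1732]
top boxes_of chamber 0.58 [0.596  0.1794 0.1723]
scene tip_of plate 0.56 [0.5871 0.1861 0.0251]
scene tip_of flask_done 0.48 [0.5866 0.187  0.0295]
scene tip_of flask_done 0.44 [0.4292 0.1215 0.1893]
door it knows: beaker, bottle, chamber, door_handle, door_hinge, flask_done, flask_new, jar, plate, tipbox, tray, washbottle
scene boxes_of door 0.84 [0.5629 0.1743 0.1785]
scene boxes_of chamber 0.95 [0.6106 0.1616 0.1732]
0.7
```

The top view shows the chamber at about (275,245) with the door slightly ajar and its handle at (299,297). The flasks stand on the plate (278,248) and in the group at (418,230), and the tray is at (403,298). The scene view agrees. I'll enlarge the chamber to get its yaw.

Run:
```python
import cv2,numpy as np
a=cv2.imread('pics/top0.png')[185:315,215:335]; b=cv2.imread('pics/scene0.png')[135:295,300:470]
a=cv2.resize(a,None,fx=3.33333,fy=3.33333,interpolation=cv2.INTER_CUBIC); b=cv2.resize(b,None,fx=2.35,fy=2.35,interpolation=cv2.INTER_CUBIC)
o=np.zeros((440,800,3),np.uint8); o[:a.shape[0],:400]=a[:,:400]; o[:b.shape[0],400:400+b.shape[1]]=b[:,:400]
cv2.imwrite('pics/c1.png',o)
```

```text
(no output)
```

View pics/c1.png

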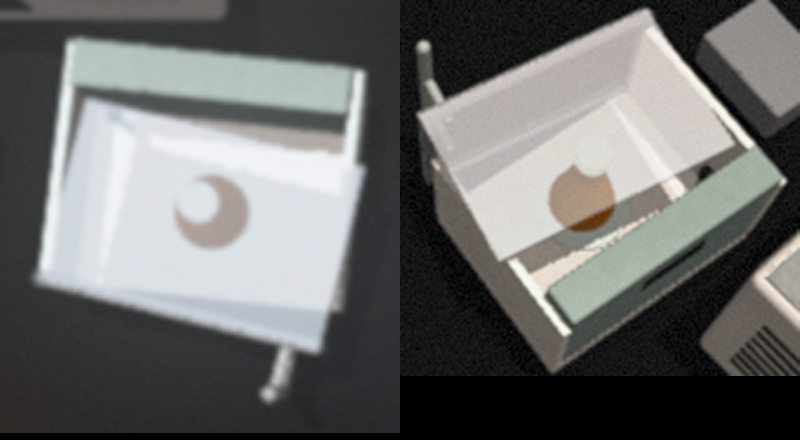

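The crop shows the green block's top corners clearly in both views. The door is ajar by roughly 8°. I'll fit the chamber pose from these corners.

```bash
cat >> h.py <<'E'
def proj(cam,P):
    m=r.camera_model(cam); A=np.linalg.inv(T(cam)); p=(A[:3,:3]@np.atleast_2d(P).T).T+A[:3,3]
    return np.c_[m['cx']+m['fx']*p[:,0]/-p[:,2], m['cy']-m['fy']*p[:,1]/-p[:,2]]
E
python3 - <<'E'
from h import *
from scipy.optimize import least_squares
t=np.array([[76,42],[354,70],[348,112],[73,86]])/3.3333+[215,185]
s=(np.array([[785,180],[568,332],[548,290],[755,148]])-[400,0])/2.35+[300,135]
t-=.35; s-=.3
def f(p,full=False):
    x,y,a,w=p
    P=np.array([[.1,w],[.1,-w],[.06,-w],[.06,w]]); c,sn=np.cos(a),np.sin(a)
    W=np.c_[P@[[c,sn],[-sn,c]]+[x,y],np.full(4,.172)]
    e=np.r_[proj('top',W)-t,proj('scene',W)-s]
    return e if full else e.ravel()
o=least_squares(f,[.61,.18,0,.12],loss='soft_l1'); x,y,a,w=o.x
print(o.x,np.degrees(a)); print(f(o.x,True).round(1))
Rm=np.array([[np.cos(a),-np.sin(a)],[np.sin(a),np.cos(a)]])
pl=Rm@[-.02,0]+[x,y]; hg=Rm@[-.101,.121]+[x,y]; print('plate',pl,'hinge',hg)
h=np.array([.4275,.121]); v=Rm.T@(h-hg); print(v,np.hypot(*v), 'want',np.hypot(.21,.045))
# shut handle in chamber frame: (-.045,-.21)
print('door',np.degrees(np.arctan2(-.21,-.045)-np.arctan2(v[1],v[0])))
E
```

```text
[ 0.60873051  0.18270903 -0.10313296  0.11626101] -5.9090834571798645
[[ 0.6 -1.9]
 [ 0.5 -1.5]
 [ 0.7  0.1]
 [-0.3 -0.9]
 [-0.4 -0.2]
 [ 2.3 -2.1]
 [-1.2 -0.1]
 [-0.2 -1. ]]
plate [0.58883678 0.18476803] hinge [0.52072415 0.31346407]
[-0.07291458 -0.20103886] 0.21385312778964488 want 0.21476731594914528
door 7.840393763499095
```

```bash
cat >> h.py <<'E'
def plan(target,yaw,n,tilt=None):
    """rows to TCP target, tool down with tool-y at azimuth yaw (deg), n rows, linear; printed in tool axes"""
    o=r.get_obs(); p=np.array(o['tcp_pos']); M=R.from_rotvec(o['orientation'])
    y=np.radians(yaw); yv=np.array([np.cos(y),np.sin(y),0]); zv=np.array([0,0,-1.])
    G=R.from_matrix(np.c_[np.cross(yv,zv),yv,zv]); w=(M.inv()*G).as_rotvec()/n
    st=(np.array(target)-p)/n; print('now',p.round(4),'yaw',np.degrees(np.arctan2(*M.as_matrix()[[1,0],1])).round(2),'turn/row',np.degrees(w).round(2))
    for i in range(n): print(i,(M*R.from_rotvec(w*i)).inv().apply(st).round(4))
def st():
    o=r.get_obs(); print({k:np.round(o[k],3) for k in ['clock','joints','tcp_pos','orientation','contact_force','grip_width','gripper_force']})
E
python3 -c "
from h import *
plan([.4275,.121,.40],151.5,16)"
```

```text
now [0.2552 0.6249 0.4047] yaw 67.78 turn/row [ 0.    0.   -5.23]
0 [-0.0219 -0.0251  0.0003]
1 [-0.0195 -0.027   0.0003]
2 [-0.017  -0.0286  0.0003]
3 [-0.0143 -0.0301  0.0003]
4 [-0.0115 -0.0312  0.0003]
5 [-0.0086 -0.0322  0.0003]
6 [-0.0056 -0.0328  0.0003]
7 [-0.0026 -0.0332  0.0003]
8 [ 0.0004 -0.0333  0.0003]
9 [ 0.0035 -0.0331  0.0003]
10 [ 0.0065 -0.0326  0.0003]
11 [ 0.0094 -0.0319  0.0003]
12 [ 0.0123 -0.0309  0.0003]
13 [ 0.0151 -0.0297  0.0003]
14 [ 0.0177 -0.0282  0.0003]
15 [ 0.0202 -0.0264  0.0003]
```

Request:
arm_command([
  {"tx": -0.022, "ty": -0.025, "az": -5.2, "claw": 0},
  {"tx": -0.0195, "ty": -0.027, "az": -5.2, "claw": 0},
  {"tx": -0.017, "ty": -0.0286, "az": -5.2, "claw": 0},
  {"tx": -0.0143, "ty": -0.03, "az": -5.2, "claw": 0},
  {"tx": -0.0115, "ty": -0.0312, "az": -5.2, "claw": 0},
  {"tx": -0.0086, "ty": -0.0322, "az": -5.2, "claw": 0},
  {"tx": -0.0056, "ty": -0.0328, "az": -5.2, "claw": 0},
  {"tx": -0.0026, "ty": -0.0332, "az": -5.2, "claw": 0},
  {"tx": 0.0004, "ty": -0.0333, "az": -5.2, "claw": 0},
  {"tx": 0.0035, "ty": -0.0331, "az": -5.2, "claw": 0},
])

```text
invalid input at $.plan[0]: expected keys claw, tx, ty, tz, ax, ay, az
```

Request:
arm_command([
  {"tx": 0.0065, "ty": -0.0326, "az": -5.2, "claw": 0},
  {"tx": 0.0094, "ty": -0.0319, "az": -5.2, "claw": 0},
  {"tx": 0.0123, "ty": -0.0309, "az": -5.2, "claw": 0},
  {"tx": 0.0151, "ty": -0.0297, "az": -5.2, "claw": 0},
  {"tx": 0.0177, "ty": -0.0282, "az": -5.2, "claw": 0},
  {"tx": 0.0202, "ty": -0.0264, "az": -5.2, "claw": 0},
  {"claw": 0},
  {"claw": 0},
  {"claw": 0},
  {"claw": 0},
])

```text
invalid input at $.plan[0]: expected keys claw, tx, ty, tz, ax, ay, az
```

Run:
```python
from h import *
st(); grab('wrist','w1'); find(['door_handle','door_hinge','plate','flask_done'],'wrist')
from scipy.optimize import fsolve
```

```text
{'clock': np.float64(2.0), 'joints': array([-1.291,  0.477,  0.022,  1.555, -0.011,  1.109, -0.083]), 'tcp_pos': array([0.255, 0.625, 0.405]), 'orientation': array([0.605, 3.083, 0.   ]), 'contact_force': array([-0.164,  0.314, -0.98 ]), 'grip_width': np.float64(0.085), 'gripper_force': np.float64(0.0)}
```

Request:
arm_command([
  {"claw": 0, "tx": -0.022, "ty": -0.025, "tz": 0, "ax": 0, "ay": 0, "az": -5.2},
  {"claw": 0, "tx": -0.0195, "ty": -0.027, "tz": 0, "ax": 0, "ay": 0, "az": -5.2},
  {"claw": 0, "tx": -0.017, "ty": -0.0286, "tz": 0, "ax": 0, "ay": 0, "az": -5.2},
  {"claw": 0, "tx": -0.0143, "ty": -0.03, "tz": 0, "ax": 0, "ay": 0, "az": -5.2},
  {"claw": 0, "tx": -0.0115, "ty": -0.0312, "tz": 0, "ax": 0, "ay": 0, "az": -5.2},
  {"claw": 0, "tx": -0.0086, "ty": -0.0322, "tz": 0, "ax": 0, "ay": 0, "az": -5.2},
  {"claw": 0, "tx": -0.0056, "ty": -0.0328, "tz": 0, "ax": 0, "ay": 0, "az": -5.2},
  {"claw": 0, "tx": -0.0026, "ty": -0.0332, "tz": 0, "ax": 0, "ay": 0, "az": -5.2},
  {"claw": 0, "tx": 0.0004, "ty": -0.0333, "tz": 0, "ax": 0, "ay": 0, "az": -5.2},
  {"claw": 0, "tx": 0.0035, "ty": -0.0331, "tz": 0, "ax": 0, "ay": 0, "az": -5.2},
])

```text
clock: 3.08
tcp_pos: [0.3627, 0.3081, 0.405]
orientation: [-0.814, 3.034, 0.001]
contact_force: [0.7, 0.2, -0.2]
grip_width: 0.0853
gripper_force: 0.0
```

Request:
arm_command([
  {"claw": 0, "tx": 0.0065, "ty": -0.0326, "tz": 0, "ax": 0, "ay": 0, "az": -5.2},
  {"claw": 0, "tx": 0.0094, "ty": -0.0319, "tz": 0, "ax": 0, "ay": 0, "az": -5.2},
  {"claw": 0, "tx": 0.0123, "ty": -0.0309, "tz": 0, "ax": 0, "ay": 0, "az": -5.2},
  {"claw": 0, "tx": 0.0151, "ty": -0.0297, "tz": 0, "ax": 0, "ay": 0, "az": -5.2},
  {"claw": 0, "tx": 0.0177, "ty": -0.0282, "tz": 0, "ax": 0, "ay": 0, "az": -5.2},
  {"claw": 0, "tx": 0.0202, "ty": -0.0264, "tz": 0, "ax": 0, "ay": 0, "az": -5.2},
  {"claw": 0, "tx": 0, "ty": 0, "tz": 0, "ax": 0, "ay": 0, "az": 0},
  {"claw": 0, "tx": 0, "ty": 0, "tz": 0, "ax": 0, "ay": 0, "az": 0},
  {"claw": 0, "tx": 0, "ty": 0, "tz": 0, "ax": 0, "ay": 0, "az": 0},
  {"claw": 0, "tx": 0, "ty": 0, "tz": 0, "ax": 0, "ay": 0, "az": 0},
])

```text
clock: 3.92
tcp_pos: [0.4254, 0.1216, 0.4048]
orientation: [-1.595, 2.706, 0.001]
contact_force: [-0.4, -0.3, -0.1]
grip_width: 0.085
gripper_force: 0.0
```

Run:
```python
from h import *
st(); grab('wrist','w1'); find(['door_handle','door_hinge','plate','flask_done'],'wrist')
```

```text
{'clock': np.float64(3.917), 'joints': array([-0.507,  0.087,  0.093,  2.089, -0.01 ,  0.966,  2.228]), 'tcp_pos': array([0.425, 0.122, 0.405]), 'orientation': array([-1.595e+00,  2.706e+00,  1.000e-03]), 'contact_force': array([-0.429, -0.328, -0.147]), 'grip_width': np.float64(0.085), 'gripper_force': np.float64(0.0)}
wrist tip_of door_handle 0.85 [0.4244 0.1256 0.1878]
```

Request:
arm_command([
  {"claw": 0, "tx": 0, "ty": 0, "tz": 0.025, "ax": 0, "ay": 0, "az": 0},
  {"claw": 0, "tx": 0, "ty": 0, "tz": 0.025, "ax": 0, "ay": 0, "az": 0},
  {"claw": 0, "tx": 0, "ty": 0, "tz": 0, "ax": 0, "ay": 0, "az": 0},
  {"claw": 1, "tx": 0, "ty": 0, "tz": 0, "ax": 0, "ay": 0, "az": 0},
  {"claw": 1, "tx": 0, "ty": 0, "tz": 0, "ax": 0, "ay": 0, "az": 0},
  {"claw": 1, "tx": 0, "ty": 0, "tz": 0, "ax": 0, "ay": 0, "az": 0},
  {"claw": 1, "tx": 0, "ty": 0, "tz": 0, "ax": 0, "ay": 0, "az": 0},
  {"claw": 1, "tx": 0, "ty": 0, "tz": 0, "ax": 0, "ay": 0, "az": 0},
  {"claw": 1, "tx": 0, "ty": 0, "tz": 0, "ax": 0, "ay": 0, "az": 0},
  {"claw": 1, "tx": 0, "ty": 0, "tz": 0, "ax": 0, "ay": 0, "az": 0},
], squeeze=40)

```text
clock: 5.0
tcp_pos: [0.4259, 0.1205, 0.3554]
orientation: [-1.593, 2.706, -0.0]
contact_force: [-1.5, -1.3, 5.0]
grip_width: 0.0116
gripper_force: 38.9
```

Request:
arm_command([
  {"claw": 1, "tx": 0, "ty": 0.0094, "tz": 0, "ax": 0, "ay": 0, "az": 2.5},
  {"claw": 1, "tx": 0, "ty": 0.015, "tz": 0, "ax": 0, "ay": 0, "az": 4},
  {"claw": 1, "tx": 0, "ty": 0.0187, "tz": 0, "ax": 0, "ay": 0, "az": 5},
  {"claw": 1, "tx": 0, "ty": 0.0187, "tz": 0, "ax": 0, "ay": 0, "az": 5},
  {"claw": 1, "tx": 0, "ty": 0.0187, "tz": 0, "ax": 0, "ay": 0, "az": 5},
  {"claw": 1, "tx": 0, "ty": 0.0187, "tz": 0, "ax": 0, "ay": 0, "az": 5},
  {"claw": 1, "tx": 0, "ty": 0.0187, "tz": 0, "ax": 0, "ay": 0, "az": 5},
  {"claw": 1, "tx": 0, "ty": 0.0187, "tz": 0, "ax": 0, "ay": 0, "az": 5},
  {"claw": 1, "tx": 0, "ty": 0.0187, "tz": 0, "ax": 0, "ay": 0, "az": 5},
  {"claw": 1, "tx": 0, "ty": 0.0187, "tz": 0, "ax": 0, "ay": 0, "az": 5},
])

```text
clock: 5.83
tcp_pos: [0.3143, 0.2499, 0.3553]
orientation: [0.389, -3.113, 0.003]
contact_force: [-10.2, -4.6, 14.9]
grip_width: 0.0116
gripper_force: 41.0
```

Run:
```python
from h import *
st()
p=np.array(r.get_obs()['tcp_pos'])[:2]-[.5207,.3135]; print(np.hypot(*p),np.degrees(np.arctan2(p[1],p[0])))
```

```text
{'clock': np.float64(5.833), 'joints': array([-8.070e-01,  8.900e-02, -2.100e-02,  2.219e+00,  1.000e-03,
        8.380e-01,  9.910e-01]), 'tcp_pos': array([0.314, 0.25 , 0.355]), 'orientation': array([ 3.890e-01, -3.113e+00,  3.000e-03]), 'contact_force': array([-10.192,  -4.625,  14.936]), 'grip_width': np.float64(0.012), 'gripper_force': np.float64(41.02)}
0.21594250303027854 -162.86786223470662
```

Request:
arm_command([
  {"claw": 1, "tx": 0, "ty": 0.0187, "tz": 0, "ax": 0, "ay": 0, "az": 5},
  {"claw": 1, "tx": 0, "ty": 0.0187, "tz": 0, "ax": 0, "ay": 0, "az": 5},
  {"claw": 1, "tx": 0, "ty": 0.0187, "tz": 0, "ax": 0, "ay": 0, "az": 5},
  {"claw": 1, "tx": 0, "ty": 0.0187, "tz": 0, "ax": 0, "ay": 0, "az": 5},
  {"claw": 1, "tx": 0, "ty": 0.0187, "tz": 0, "ax": 0, "ay": 0, "az": 5},
  {"claw": 1, "tx": 0, "ty": 0.0187, "tz": 0, "ax": 0, "ay": 0, "az": 5},
  {"claw": 1, "tx": 0, "ty": 0.0187, "tz": 0, "ax": 0, "ay": 0, "az": 5},
  {"claw": 1, "tx": 0, "ty": 0.0187, "tz": 0, "ax": 0, "ay": 0, "az": 5},
  {"claw": 1, "tx": 0, "ty": 0.0187, "tz": 0, "ax": 0, "ay": 0, "az": 5},
  {"claw": 1, "tx": 0, "ty": 0.0075, "tz": 0, "ax": 0, "ay": 0, "az": 2},
])

```text
clock: 6.67
tcp_pos: [0.3333, 0.4242, 0.3554]
orientation: [-0.878, -3.012, -0.005]
contact_force: [-11.2, 5.8, 6.9]
grip_width: 0.0116
gripper_force: 40.1
```

Run:
```python
from h import *
st()
p=np.array(r.get_obs()['tcp_pos'])[:2]-[.5207,.3135]; print(np.hypot(*p),np.degrees(np.arctan2(p[1],p[0])))
```

```text
{'clock': np.float64(6.667), 'joints': array([-1.034,  0.31 ,  0.018,  1.932, -0.014,  0.897, -0.005]), 'tcp_pos': array([0.333, 0.424, 0.355]), 'orientation': array([-0.878, -3.012, -0.005]), 'contact_force': array([-11.215,   5.827,   6.9  ]), 'grip_width': np.float64(0.012), 'gripper_force': np.float64(40.123)}
0.21765121555465725 149.4230023228935
```

Request:
arm_command([
  {"claw": 0, "tx": 0, "ty": 0, "tz": 0, "ax": 0, "ay": 0, "az": 0},
  {"claw": 0, "tx": 0, "ty": 0, "tz": 0, "ax": 0, "ay": 0, "az": 0},
  {"claw": 0, "tx": 0, "ty": 0, "tz": 0, "ax": 0, "ay": 0, "az": 0},
  {"claw": 0, "tx": 0, "ty": 0, "tz": 0, "ax": 0, "ay": 0, "az": 0},
  {"claw": 0, "tx": 0, "ty": 0, "tz": 0, "ax": 0, "ay": 0, "az": 0},
  {"claw": 0, "tx": 0, "ty": 0, "tz": -0.02, "ax": 0, "ay": 0, "az": 0},
  {"claw": 0, "tx": 0, "ty": 0, "tz": -0.02, "ax": 0, "ay": 0, "az": 0},
  {"claw": 0, "tx": 0, "ty": 0, "tz": -0.02, "ax": 0, "ay": 0, "az": 0},
  {"claw": 0, "tx": 0, "ty": 0, "tz": -0.02, "ax": 0, "ay": 0, "az": 0},
  {"claw": 0, "tx": 0, "ty": 0, "tz": 0, "ax": 0, "ay": 0, "az": 0},
], squeeze=20)

```text
clock: 7.5
tcp_pos: [0.3369, 0.42, 0.4388]
orientation: [0.88, 3.014, 0.01]
contact_force: [-0.1, 0.3, 0.2]
grip_width: 0.0855
gripper_force: 0.0
```

Run:
```python
from h import *
st(); grab('top','top1'); find(['door_handle','flask_done','plate','flask_new','tray'],'top')
grab('scene','scene1'); find(['door_handle','flask_done','plate','tray','door_hinge'],'scene')
plan([.588,.186,.43],20,10)
```

```text
{'clock': np.float64(7.5), 'joints': array([-1.035e+00,  2.180e-01,  2.900e-02,  1.847e+00, -7.000e-03,
        1.071e+00, -1.000e-03]), 'tcp_pos': array([0.337, 0.42 , 0.439]), 'orientation': array([0.88 , 3.014, 0.01 ]), 'contact_force': array([-0.106,  0.303,  0.204]), 'grip_width': np.float64(0.085), 'gripper_force': np.float64(0.0)}
top tip_of door_handle 0.59 [0.3339 0.424  0.1909]
top tip_of door_handle 0.32 [ 0.4369 -0.1839  0.0011]
top tip_of flask_done 0.75 [0.5802 0.1895 0.0281]
top tip_of plate 0.89 [0.5897 0.1859 0.0273]
top tip_of flask_new 0.7 [ 0.6378 -0.2345  0.0011]
top tip_of tray 0.74 [ 0.6337 -0.1137 -0.001 ]
top tip_of tray 0.63 [ 0.4357 -0.187  -0.0005]
scene tip_of door_handle 0.63 [0.3362 0.4228 0.1855]
scene tip_of flask_done 0.67 [0.5869 0.1849 0.0299]
scene tip_of flask_done 0.58 [ 0.448  -0.3874  0.0023]
scene tip_of plate 0.73 [0.5883 0.1829 0.0217]
scene tip_of plate 0.24 [ 7.463e-01 -1.398e-01 -6.000e-04]
scene tip_of tray 0.81 [ 4.349e-01 -1.879e-01 -4.000e-04]
scene tip_of door_hinge 0.73 [0.5214 0.3169 0.1006]
now [0.336  0.4197 0.4344] yaw 57.48 turn/row [-0.    0.    3.75]
0 [-0.0338 -0.0062  0.0004]
1 [-0.0341 -0.0039  0.0004]
2 [-0.0343 -0.0017  0.0004]
3 [-0.0344  0.0005  0.0004]
4 [-0.0343  0.0028  0.0004]
5 [-0.034   0.005   0.0004]
6 [-0.0336  0.0072  0.0004]
7 [-0.0331  0.0094  0.0004]
8 [-0.0324  0.0116  0.0004]
9 [-0.0315  0.0137  0.0004]
```

Request:
arm_command([
  {"claw": 0, "tx": -0.0338, "ty": -0.0062, "tz": 0, "ax": 0, "ay": 0, "az": 3.75},
  {"claw": 0, "tx": -0.0341, "ty": -0.004, "tz": 0, "ax": 0, "ay": 0, "az": 3.75},
  {"claw": 0, "tx": -0.0343, "ty": -0.0017, "tz": 0, "ax": 0, "ay": 0, "az": 3.75},
  {"claw": 0, "tx": -0.0344, "ty": 0.0005, "tz": 0, "ax": 0, "ay": 0, "az": 3.75},
  {"claw": 0, "tx": -0.0343, "ty": 0.0028, "tz": 0, "ax": 0, "ay": 0, "az": 3.75},
  {"claw": 0, "tx": -0.034, "ty": 0.005, "tz": 0, "ax": 0, "ay": 0, "az": 3.75},
  {"claw": 0, "tx": -0.0336, "ty": 0.0072, "tz": 0, "ax": 0, "ay": 0, "az": 3.75},
  {"claw": 0, "tx": -0.0331, "ty": 0.0094, "tz": 0, "ax": 0, "ay": 0, "az": 3.75},
  {"claw": 0, "tx": -0.0324, "ty": 0.0116, "tz": 0, "ax": 0, "ay": 0, "az": 3.75},
  {"claw": 0, "tx": -0.0315, "ty": 0.0137, "tz": 0, "ax": 0, "ay": 0, "az": 3.75},
])

```text
clock: 8.93
tcp_pos: [0.5889, 0.1845, 0.4347]
orientation: [1.806, 2.57, 0.0]
contact_force: [0.8, -0.1, -0.6]
grip_width: 0.0855
gripper_force: 0.0
```

Request:
arm_command([
  {"claw": 0, "tx": 0, "ty": 0, "tz": 0, "ax": 0, "ay": 0, "az": 0},
  {"claw": 0, "tx": 0, "ty": 0, "tz": 0, "ax": 0, "ay": 0, "az": 0},
  {"claw": 0, "tx": 0, "ty": 0, "tz": 0, "ax": 0, "ay": 0, "az": 0},
  {"claw": 0, "tx": 0, "ty": 0, "tz": 0, "ax": 0, "ay": 0, "az": 0},
  {"claw": 0, "tx": 0, "ty": 0, "tz": 0, "ax": 0, "ay": 0, "az": 0},
  {"claw": 0, "tx": 0, "ty": 0, "tz": 0, "ax": 0, "ay": 0, "az": 0},
  {"claw": 0, "tx": 0, "ty": 0, "tz": 0, "ax": 0, "ay": 0, "az": 0},
  {"claw": 0, "tx": 0, "ty": 0, "tz": 0, "ax": 0, "ay": 0, "az": 0},
  {"claw": 0, "tx": 0, "ty": 0, "tz": 0, "ax": 0, "ay": 0, "az": 0},
  {"claw": 0, "tx": 0, "ty": 0, "tz": 0, "ax": 0, "ay": 0, "az": 0},
])

```text
clock: 9.77
tcp_pos: [0.5878, 0.1859, 0.4347]
orientation: [-1.802, -2.573, -0.0]
contact_force: [0.4, -0.2, -0.3]
grip_width: 0.0853
gripper_force: 0.0
```

Run:
```python
from h import *
st(); im=grab('wrist','w2'); find(['flask_done','plate'],'wrist')
find(['flask_done'],'wrist','boxes_of')
```

```text
{'clock': np.float64(9.767), 'joints': array([-0.643,  0.362,  0.31 ,  1.685, -0.121,  1.113,  0.05 ]), 'tcp_pos': array([0.588, 0.186, 0.435]), 'orientation': array([-1.802, -2.573, -0.   ]), 'contact_force': array([ 0.423, -0.164, -0.295]), 'grip_width': np.float64(0.085), 'gripper_force': np.float64(0.0)}
wrist tip_of flask_done 0.72 [0.588  0.1905 0.0227]
wrist boxes_of flask_done 0.84 [0.5813 0.197  0.0948]
```

View pics/w2.png

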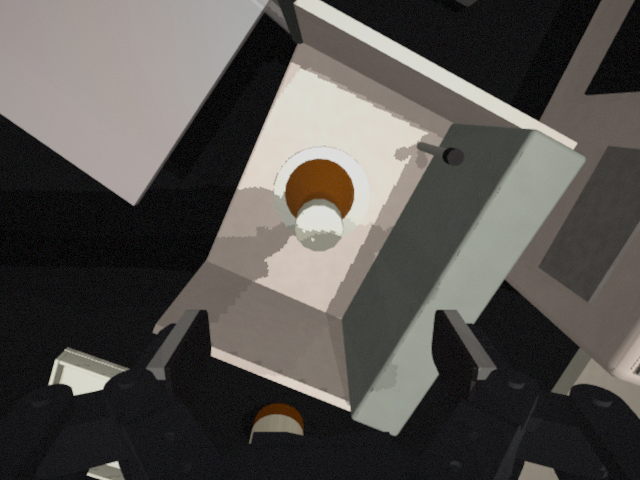

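The wrist view shows the flask's cap at about (319,227) and its base at (320,190) on the plate ring centred at (321,192). The door is clear of the chamber. I'll check the offset along tool x by projection.

Run:
```python
from h import *
p=r.get_obs()['tcp_pos'][:2]; t=np.linspace(0,2*np.pi,90)
def circ(d,z,c): return proj('wrist',np.c_[c[0]+d/2*np.cos(t),c[1]+d/2*np.sin(t),np.full(90,z)])
for nm,d,z,c in [('plate',.096,.026,p),('base',.068,.026,p),('captop',.034,.152,p),('capbot',.034,.13,p)]:
    q=circ(d,z,c); print(nm,'x',q[:,0].min().round(1),q[:,0].max().round(1),'y',q[:,1].min().round(1),q[:,1].max().round(1))
im=cv2.imread('pics/w2.png'); hsv=cv2.cvtColor(im,cv2.COLOR_BGR2HSV)
m=cv2.inRange(hsv,(5,150,60),(20,255,255))[100:300]; ys,xs=np.nonzero(m); print('amber',xs.min(),xs.max(),ys.min()+100,ys.max()+100)
print(im[135:160:1,321].tolist()[::2]); print('capcol',[ (y,im[y,319].tolist()) for y in range(195,262,3)])
```

```text
plate x 272.9 369.6 y 147.6 242.8
base x 287.0 355.5 y 162.4 229.8
captop x 296.3 346.1 y 210.8 258.3
capbot x 298.2 344.3 y 203.5 247.9
amber 286 353 159 217
[[207, 218, 221], [207, 217, 221], [206, 218, 220], [209, 219, 222], [209, 219, 221], [201, 212, 213], [208, 209, 210], [221, 221, 221], [219, 220, 220], [220, 221, 221], [220, 221, 221], [221, 221, 221], [104, 122, 145]]
capcol [(195, [9, 50, 92]), (198, [39, 69, 96]), (201, [112, 126, 129]), (204, [113, 125, 127]), (207, [218, 221, 222]), (210, [217, 220, 221]), (213, [216, 220, 221]), (216, [217, 221, 221]), (219, [215, 221, 221]), (222, [215, 221, 221]), (225, [214, 222, 222]), (228, [214, 221, 220]), (231, [193, 204, 204]), (234, [144, 159, 158]), (237, [127, 142, 143]), (240, [126, 140, 141]), (243, [127, 142, 142]), (246, [126, 141, 142]), (249, [123, 139, 139]), (252, [186, 196, 208]), (255, [187, 197, 209]), (258, [186, 195, 208]), (261, [186, 195, 209])]
```

Request:
arm_command([
  {"claw": 0, "tx": 0.0035, "ty": -0.001, "tz": 0.028, "ax": 0, "ay": 0, "az": 0},
  {"claw": 0, "tx": 0, "ty": 0, "tz": 0.032, "ax": 0, "ay": 0, "az": 0},
  {"claw": 0, "tx": 0, "ty": 0, "tz": 0.032, "ax": 0, "ay": 0, "az": 0},
  {"claw": 0, "tx": 0, "ty": 0, "tz": 0.028, "ax": 0, "ay": 0, "az": 0},
  {"claw": 0, "tx": 0, "ty": 0, "tz": 0.0207, "ax": 0, "ay": 0, "az": 0},
  {"claw": 0.2, "tx": 0, "ty": 0, "tz": 0, "ax": 0, "ay": 0, "az": 0},
  {"claw": 0.4, "tx": 0, "ty": 0, "tz": 0, "ax": 0, "ay": 0, "az": 0},
  {"claw": 0.45, "tx": 0, "ty": 0, "tz": 0, "ax": 0, "ay": 0, "az": 0},
  {"claw": 0.45, "tx": 0, "ty": 0, "tz": 0, "ax": 0, "ay": 0, "az": 0},
  {"claw": 0.45, "tx": 0, "ty": 0, "tz": 0, "ax": 0, "ay": 0, "az": 0},
], squeeze=20)

```text
clock: 10.8
tcp_pos: [0.5864, 0.1889, 0.2958]
orientation: [1.802, 2.572, 0.004]
contact_force: [0.1, -0.2, -0.6]
grip_width: 0.0471
gripper_force: 0.0
```

Request:
arm_command([
  {"claw": 0.5, "tx": 0, "ty": 0, "tz": 0, "ax": 0, "ay": 0, "az": 0},
  {"claw": 0.54, "tx": 0, "ty": 0, "tz": 0, "ax": 0, "ay": 0, "az": 0},
  {"claw": 0.57, "tx": 0, "ty": 0, "tz": 0, "ax": 0, "ay": 0, "az": 0},
  {"claw": 0.6, "tx": 0, "ty": 0, "tz": 0, "ax": 0, "ay": 0, "az": 0},
  {"claw": 0.63, "tx": 0, "ty": 0, "tz": 0, "ax": 0, "ay": 0, "az": 0},
  {"claw": 0.66, "tx": 0, "ty": 0, "tz": 0, "ax": 0, "ay": 0, "az": 0},
  {"claw": 0.7, "tx": 0, "ty": 0, "tz": 0, "ax": 0, "ay": 0, "az": 0},
  {"claw": 0.8, "tx": 0, "ty": 0, "tz": 0, "ax": 0, "ay": 0, "az": 0},
  {"claw": 1, "tx": 0, "ty": 0, "tz": 0, "ax": 0, "ay": 0, "az": 0},
  {"claw": 1, "tx": 0, "ty": 0, "tz": 0, "ax": 0, "ay": 0, "az": 0},
], squeeze=20)

```text
clock: 11.63
tcp_pos: [0.5857, 0.1887, 0.2943]
orientation: [-1.802, -2.573, 0.0]
contact_force: [-2.3, -0.4, 5.2]
grip_width: 0.0333
gripper_force: 19.9
```

Request:
arm_command([
  {"claw": 1, "tx": 0, "ty": 0, "tz": -0.004, "ax": 0, "ay": 0, "az": 0},
  {"claw": 1, "tx": 0, "ty": 0, "tz": -0.01, "ax": 0, "ay": 0, "az": 0},
  {"claw": 1, "tx": 0, "ty": 0, "tz": -0.017, "ax": 0, "ay": 0, "az": 0},
  {"claw": 1, "tx": 0, "ty": 0, "tz": -0.022, "ax": 0, "ay": 0, "az": 0},
  {"claw": 1, "tx": 0, "ty": 0, "tz": -0.024, "ax": 0, "ay": 0, "az": 0},
  {"claw": 1, "tx": 0, "ty": 0, "tz": -0.024, "ax": 0, "ay": 0, "az": 0},
  {"claw": 1, "tx": 0, "ty": 0, "tz": -0.022, "ax": 0, "ay": 0, "az": 0},
  {"claw": 1, "tx": 0, "ty": 0, "tz": -0.02, "ax": 0, "ay": 0, "az": 0},
  {"claw": 1, "tx": 0, "ty": 0, "tz": -0.013, "ax": 0, "ay": 0, "az": 0},
  {"claw": 1, "tx": 0, "ty": 0, "tz": -0.006, "ax": 0, "ay": 0, "az": 0},
])

```text
clock: 12.47
tcp_pos: [0.5861, 0.1886, 0.4587]
orientation: [1.802, 2.571, 0.005]
contact_force: [-0.3, -0.8, -2.0]
grip_width: 0.0332
gripper_force: 20.4
```

Run:
```python
from h import *
st(); find(['flask_done'],'wrist') if grab('wrist') is not None else 0
o=r.get_obs(); M=R.from_rotvec(o['orientation']); d=np.array([.4355,-.1865,.45])-o['tcp_pos']
print('total tool shift keep yaw',M.inv().apply(d))
plan([.4355,-.1865,.45],-15,13)
```

```text
{'clock': np.float64(12.467), 'joints': array([-0.654,  0.34 ,  0.315,  1.659, -0.114,  1.156,  0.038]), 'tcp_pos': array([0.586, 0.189, 0.459]), 'orientation': array([1.802, 2.571, 0.005]), 'contact_force': array([-0.304, -0.802, -1.983]), 'grip_width': np.float64(0.033), 'gripper_force': np.float64(20.402)}
wrist tip_of flask_done 0.68 [0.5846 0.1868 0.1884]
total tool shift keep yaw [-0.30119715 -0.26955384  0.00653269]
now [0.5859 0.1887 0.4572] yaw 19.98 turn/row [ 0.01 -0.    2.69]
0 [-0.0232 -0.0207  0.0005]
1 [-0.0241 -0.0196  0.0005]
2 [-0.025  -0.0185  0.0005]
3 [-0.0259 -0.0173  0.0005]
4 [-0.0266 -0.016   0.0005]
5 [-0.0274 -0.0148  0.0005]
6 [-0.028  -0.0135  0.0005]
7 [-0.0286 -0.0121  0.0005]
8 [-0.0292 -0.0108  0.0005]
9 [-0.0296 -0.0094  0.0005]
10 [-0.03   -0.008   0.0005]
11 [-0.0304 -0.0066  0.0005]
12 [-0.0307 -0.0052  0.0005]
```

Request:
arm_command([
  {"claw": 1, "tx": -0.0061, "ty": -0.0055, "tz": 0, "ax": 0, "ay": 0, "az": 0},
  {"claw": 1, "tx": -0.0123, "ty": -0.011, "tz": 0, "ax": 0, "ay": 0, "az": 0},
  {"claw": 1, "tx": -0.0154, "ty": -0.0137, "tz": 0, "ax": 0, "ay": 0, "az": 0},
  {"claw": 1, "tx": -0.0185, "ty": -0.0165, "tz": 0, "ax": 0, "ay": 0, "az": 0},
  {"claw": 1, "tx": -0.0185, "ty": -0.0165, "tz": 0, "ax": 0, "ay": 0, "az": 0},
  {"claw": 1, "tx": -0.0185, "ty": -0.0165, "tz": 0, "ax": 0, "ay": 0, "az": 0},
  {"claw": 1, "tx": -0.0185, "ty": -0.0165, "tz": 0, "ax": 0, "ay": 0, "az": 0},
  {"claw": 1, "tx": -0.0185, "ty": -0.0165, "tz": 0, "ax": 0, "ay": 0, "az": 0},
  {"claw": 1, "tx": -0.0185, "ty": -0.0165, "tz": 0, "ax": 0, "ay": 0, "az": 0},
  {"claw": 1, "tx": -0.0185, "ty": -0.0165, "tz": 0, "ax": 0, "ay": 0, "az": 0},
])

```text
clock: 13.4
tcp_pos: [0.5027, -0.0171, 0.4548]
orientation: [-1.803, -2.57, 0.003]
contact_force: [0.1, -0.4, -2.5]
grip_width: 0.0333
gripper_force: 20.4
```

Request:
arm_command([
  {"claw": 1, "tx": -0.0185, "ty": -0.0165, "tz": 0, "ax": 0, "ay": 0, "az": 0},
  {"claw": 1, "tx": -0.0185, "ty": -0.0165, "tz": 0, "ax": 0, "ay": 0, "az": 0},
  {"claw": 1, "tx": -0.0185, "ty": -0.0165, "tz": 0, "ax": 0, "ay": 0, "az": 0},
  {"claw": 1, "tx": -0.0185, "ty": -0.0165, "tz": 0, "ax": 0, "ay": 0, "az": 0},
  {"claw": 1, "tx": -0.0185, "ty": -0.0165, "tz": 0, "ax": 0, "ay": 0, "az": 0},
  {"claw": 1, "tx": -0.0154, "ty": -0.0137, "tz": 0.005, "ax": 0, "ay": 0, "az": 0},
  {"claw": 1, "tx": -0.0123, "ty": -0.011, "tz": 0.012, "ax": 0, "ay": 0, "az": 0},
  {"claw": 1, "tx": -0.0092, "ty": -0.0082, "tz": 0.018, "ax": 0, "ay": 0, "az": 0},
  {"claw": 1, "tx": -0.0061, "ty": -0.0055, "tz": 0.018, "ax": 0, "ay": 0, "az": 0},
  {"claw": 1, "tx": -0.0031, "ty": -0.0027, "tz": 0.015, "ax": 0, "ay": 0, "az": 0},
])

```text
clock: 14.23
tcp_pos: [0.433, -0.1891, 0.3861]
orientation: [-1.806, -2.568, 0.002]
contact_force: [0.1, 1.0, -2.8]
grip_width: 0.0334
gripper_force: 20.4
```

Run:
```python
from h import *
st(); grab('wrist','w3'); find(['flask_done','tray'],'wrist')
```

```text
{'clock': np.float64(14.233), 'joints': array([-0.208,  0.171,  0.552,  2.072, -0.111,  0.928,  0.749]), 'tcp_pos': array([ 0.433, -0.189,  0.386]), 'orientation': array([-1.806e+00, -2.568e+00,  2.000e-03]), 'contact_force': array([ 0.052,  1.044, -2.847]), 'grip_width': np.float64(0.033), 'gripper_force': np.float64(20.421)}
wrist tip_of flask_done 0.75 [ 4.336e-01 -1.821e-01  3.000e-04]
wrist tip_of tray 0.82 [ 0.4308 -0.1827 -0.0015]
```

View pics/w3.png

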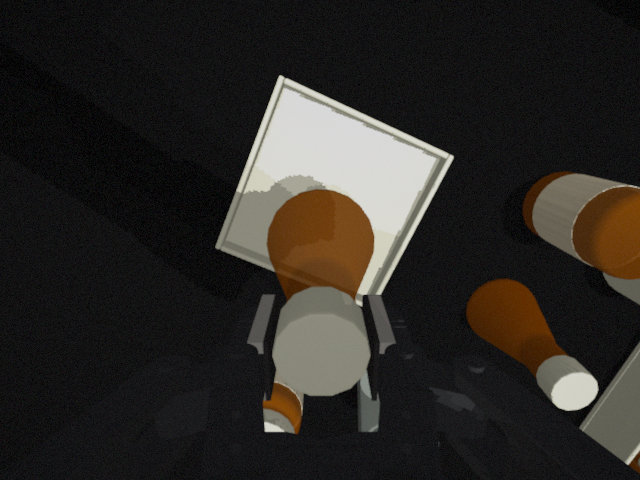

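The flask hangs upright over the tray, with its base at about (320,240) inside the tray outline. I'll lower it now.

Request:
arm_command([
  {"claw": 1, "tx": 0, "ty": 0, "tz": 0.018, "ax": 0, "ay": 0, "az": 0},
  {"claw": 1, "tx": 0, "ty": 0, "tz": 0.02, "ax": 0, "ay": 0, "az": 0},
  {"claw": 1, "tx": 0, "ty": 0, "tz": 0.02, "ax": 0, "ay": 0, "az": 0},
  {"claw": 1, "tx": 0, "ty": 0, "tz": 0.018, "ax": 0, "ay": 0, "az": 0},
  {"claw": 1, "tx": 0, "ty": 0, "tz": 0.014, "ax": 0, "ay": 0, "az": 0},
  {"claw": 1, "tx": 0, "ty": 0, "tz": 0.008, "ax": 0, "ay": 0, "az": 0},
  {"claw": 1, "tx": 0, "ty": 0, "tz": 0.004, "ax": 0, "ay": 0, "az": 0},
  {"claw": 1, "tx": 0, "ty": 0, "tz": 0.002, "ax": 0, "ay": 0, "az": 0},
  {"claw": 1, "tx": 0, "ty": 0, "tz": 0, "ax": 0, "ay": 0, "az": 0},
  {"claw": 1, "tx": 0, "ty": 0, "tz": 0, "ax": 0, "ay": 0, "az": 0},
])

```text
clock: 15.22
tcp_pos: [0.4362, -0.1872, 0.2848]
orientation: [1.802, 2.572, 0.001]
contact_force: [1.0, -0.3, -2.2]
grip_width: 0.0331
gripper_force: 20.6
```

```bash
python3 -c "
from h import *
st()"
```

```text
{'clock': np.float64(15.217), 'joints': array([-0.135,  0.345,  0.491,  2.158, -0.253,  0.691,  0.877]), 'tcp_pos': array([ 0.436, -0.187,  0.285]), 'orientation': array([1.802e+00, 2.572e+00, 1.000e-03]), 'contact_force': array([ 0.961, -0.285, -2.202]), 'grip_width': np.float64(0.033), 'gripper_force': np.float64(20.615)}
```

Request:
arm_command([
  {"claw": 1, "tx": 0, "ty": 0, "tz": 0.003, "ax": 0, "ay": 0, "az": 0},
  {"claw": 1, "tx": 0, "ty": 0, "tz": 0.0025, "ax": 0, "ay": 0, "az": 0},
  {"claw": 1, "tx": 0, "ty": 0, "tz": 0.001, "ax": 0, "ay": 0, "az": 0},
  {"claw": 1, "tx": 0, "ty": 0, "tz": 0.001, "ax": 0, "ay": 0, "az": 0},
  {"claw": 1, "tx": 0, "ty": 0, "tz": 0.001, "ax": 0, "ay": 0, "az": 0},
  {"claw": 1, "tx": 0, "ty": 0, "tz": 0.001, "ax": 0, "ay": 0, "az": 0},
  {"claw": 1, "tx": 0, "ty": 0, "tz": 0.001, "ax": 0, "ay": 0, "az": 0},
  {"claw": 1, "tx": 0, "ty": 0, "tz": 0.0005, "ax": 0, "ay": 0, "az": 0},
  {"claw": 1, "tx": 0, "ty": 0, "tz": 0, "ax": 0, "ay": 0, "az": 0},
  {"claw": 1, "tx": 0, "ty": 0, "tz": 0, "ax": 0, "ay": 0, "az": 0},
])

```text
clock: 16.05
tcp_pos: [0.4359, -0.1872, 0.2732]
orientation: [1.803, 2.573, 0.0]
contact_force: [-0.5, 0.1, 3.3]
grip_width: 0.0332
gripper_force: 21.0
```

Request:
arm_command([
  {"claw": 0.6, "tx": 0, "ty": 0, "tz": 0, "ax": 0, "ay": 0, "az": 0},
  {"claw": 0.57, "tx": 0, "ty": 0, "tz": 0, "ax": 0, "ay": 0, "az": 0},
  {"claw": 0.54, "tx": 0, "ty": 0, "tz": 0, "ax": 0, "ay": 0, "az": 0},
  {"claw": 0.45, "tx": 0, "ty": 0, "tz": 0, "ax": 0, "ay": 0, "az": 0},
  {"claw": 0.3, "tx": 0, "ty": 0, "tz": 0, "ax": 0, "ay": 0, "az": 0},
  {"claw": 0.1, "tx": 0, "ty": 0, "tz": 0, "ax": 0, "ay": 0, "az": 0},
  {"claw": 0, "tx": 0, "ty": 0, "tz": 0, "ax": 0, "ay": 0, "az": 0},
  {"claw": 0, "tx": 0, "ty": 0, "tz": -0.01, "ax": 0, "ay": 0, "az": 0},
  {"claw": 0, "tx": 0, "ty": 0, "tz": -0.02, "ax": 0, "ay": 0, "az": 0},
  {"claw": 0, "tx": 0, "ty": 0, "tz": -0.03, "ax": 0, "ay": 0, "az": 0},
])

```text
clock: 16.88
tcp_pos: [0.435, -0.1867, 0.3326]
orientation: [-1.8, -2.57, 0.004]
contact_force: [0.4, 0.3, 0.3]
grip_width: 0.0854
gripper_force: 0.0
```

Request:
arm_command([
  {"claw": 0, "tx": 0, "ty": 0, "tz": -0.035, "ax": 0, "ay": 0, "az": 0},
  {"claw": 0, "tx": 0, "ty": 0, "tz": -0.035, "ax": 0, "ay": 0, "az": 0},
  {"claw": 0, "tx": 0, "ty": 0, "tz": -0.02, "ax": 0, "ay": 0, "az": 0},
  {"claw": 0, "tx": 0, "ty": 0, "tz": -0.01, "ax": 0, "ay": 0, "az": 0},
  {"claw": 0, "tx": 0, "ty": 0, "tz": 0, "ax": 0, "ay": 0, "az": 0},
  {"claw": 0, "tx": 0, "ty": 0, "tz": 0, "ax": 0, "ay": 0, "az": 0},
  {"claw": 0, "tx": 0, "ty": 0, "tz": 0, "ax": 0, "ay": 0, "az": 0},
  {"claw": 0, "tx": 0, "ty": 0, "tz": 0, "ax": 0, "ay": 0, "az": 0},
  {"claw": 0, "tx": 0, "ty": 0, "tz": 0, "ax": 0, "ay": 0, "az": 0},
  {"claw": 0, "tx": 0, "ty": 0, "tz": 0, "ax": 0, "ay": 0, "az": 0},
])

```text
clock: 17.72
tcp_pos: [0.4357, -0.1869, 0.432]
orientation: [-1.802, -2.572, 0.002]
contact_force: [-0.9, 0.2, 0.5]
grip_width: 0.0854
gripper_force: 0.0
```

Run:
```python
from h import *
st(); grab('wrist'); find(['flask_done','flask_new'],'wrist')
for c in ['top','scene']: grab(c,c+'2'); find(['flask_done','flask_new','bottle','beaker','washbottle'],c)
plan([.6375,-.233,.435],20,8)
plan([.6375,-.233,.435],-40,8)
```

```text
{'clock': np.float64(17.717), 'joints': array([-0.244,  0.111,  0.568,  2.015, -0.069,  1.036,  0.705]), 'tcp_pos': array([ 0.436, -0.187,  0.432]), 'orientation': array([-1.802e+00, -2.572e+00,  2.000e-03]), 'contact_force': array([-0.93 ,  0.242,  0.534]), 'grip_width': np.float64(0.085), 'gripper_force': np.float64(0.0)}
wrist tip_of flask_done 0.63 [ 0.4363 -0.187   0.0011]
wrist tip_of flask_new 0.77 [ 6.411e-01 -2.325e-01 -2.000e-04]
top tip_of flask_done 0.81 [ 0.4319 -0.1892  0.0049]
top tip_of flask_new 0.77 [ 0.638  -0.2322  0.0013]
top tip_of bottle 0.89 [ 0.6377 -0.1112 -0.0007]
top tip_of beaker 0.9 [ 0.561  -0.3481  0.0022]
top tip_of washbottle 0.66 [ 0.4469 -0.3853 -0.0012]
top tip_of washbottle 0.56 [ 0.7406 -0.1393  0.0017]
scene tip_of flask_done 0.9 [ 0.4359 -0.1914  0.01  ]
scene tip_of flask_new 0.97 [ 6.360e-01 -2.335e-01 -6.000e-04]
scene tip_of bottle 0.95 [ 0.644  -0.1149 -0.    ]
scene tip_of beaker 0.79 [ 0.5668 -0.3551  0.0015]
scene tip_of washbottle 0.66 [ 7.442e-01 -1.419e-01 -4.000e-04]
now [ 0.4358 -0.187   0.433 ] yaw 19.98 turn/row [ 0.  0. -0.]
0 [-0.014   0.0217 -0.0002]
1 [-0.014   0.0217 -0.0002]
2 [-0.014   0.0217 -0.0002]
3 [-0.014   0.0217 -0.0002]
4 [-0.014   0.0217 -0.0002]
5 [-0.014   0.0217 -0.0002]
6 [-0.014   0.0217 -0.0002]
7 [-0.014   0.0217 -0.0002]
now [ 0.4358 -0.187   0.433 ] yaw 19.98 turn/row [ 0.  -0.   7.5]
0 [-0.014   0.0217 -0.0002]
1 [-0.0111  0.0234 -0.0002]
2 [-0.0079  0.0246 -0.0002]
3 [-0.0046  0.0254 -0.0002]
4 [-0.0013  0.0258 -0.0002]
5 [ 0.0021  0.0258 -0.0002]
6 [ 0.0054  0.0253 -0.0002]
7 [ 0.0087  0.0243 -0.0002]
```

Request:
arm_command([
  {"claw": 0, "tx": -0.014, "ty": 0.0217, "tz": 0, "ax": 0, "ay": 0, "az": 0},
  {"claw": 0, "tx": -0.014, "ty": 0.0217, "tz": 0, "ax": 0, "ay": 0, "az": 0},
  {"claw": 0, "tx": -0.014, "ty": 0.0217, "tz": 0, "ax": 0, "ay": 0, "az": 0},
  {"claw": 0, "tx": -0.014, "ty": 0.0217, "tz": 0, "ax": 0, "ay": 0, "az": 0},
  {"claw": 0, "tx": -0.014, "ty": 0.0217, "tz": 0, "ax": 0, "ay": 0, "az": 0},
  {"claw": 0, "tx": -0.014, "ty": 0.0217, "tz": 0, "ax": 0, "ay": 0, "az": 0},
  {"claw": 0, "tx": -0.014, "ty": 0.0217, "tz": 0, "ax": 0, "ay": 0, "az": 0},
  {"claw": 0, "tx": -0.014, "ty": 0.0217, "tz": 0, "ax": 0, "ay": 0, "az": 0},
  {"claw": 0, "tx": 0, "ty": 0, "tz": 0, "ax": 0, "ay": 0, "az": 0},
  {"claw": 0, "tx": 0, "ty": 0, "tz": 0, "ax": 0, "ay": 0, "az": 0},
])

```text
clock: 19.3
tcp_pos: [0.6381, -0.2328, 0.432]
orientation: [-1.801, -2.573, 0.002]
contact_force: [-1.0, 0.7, 0.0]
grip_width: 0.0854
gripper_force: 0.0
```

Request:
arm_command([
  {"claw": 0, "tx": 0, "ty": 0, "tz": 0, "ax": 0, "ay": 0, "az": 0},
  {"claw": 0, "tx": 0, "ty": 0, "tz": 0, "ax": 0, "ay": 0, "az": 0},
  {"claw": 0, "tx": 0, "ty": 0, "tz": 0, "ax": 0, "ay": 0, "az": 0},
  {"claw": 0, "tx": 0, "ty": 0, "tz": 0, "ax": 0, "ay": 0, "az": 0},
  {"claw": 0, "tx": 0, "ty": 0, "tz": 0, "ax": 0, "ay": 0, "az": 0},
  {"claw": 0, "tx": 0, "ty": 0, "tz": 0, "ax": 0, "ay": 0, "az": 0},
  {"claw": 0, "tx": 0, "ty": 0, "tz": 0, "ax": 0, "ay": 0, "az": 0},
  {"claw": 0, "tx": 0, "ty": 0, "tz": 0, "ax": 0, "ay": 0, "az": 0},
  {"claw": 0, "tx": 0, "ty": 0, "tz": 0, "ax": 0, "ay": 0, "az": 0},
  {"claw": 0, "tx": 0, "ty": 0, "tz": 0, "ax": 0, "ay": 0, "az": 0},
])

```text
clock: 20.13
tcp_pos: [0.6373, -0.2329, 0.433]
orientation: [-1.802, -2.573, 0.0]
contact_force: [-0.2, -0.2, -0.4]
grip_width: 0.0849
gripper_force: 0.0
```

Run:
```python
from h import *
st(); im=grab('wrist','w4'); find(['flask_new'],'wrist')
p=np.array(r.get_obs()['tcp_pos'][:2]); t=np.linspace(0,2*np.pi,90)
def circ(d,z,c): return proj('wrist',np.c_[c[0]+d/2*np.cos(t),c[1]+d/2*np.sin(t),np.full(90,z)])
for nm,d,z in [('base',.068,0),('captop',.034,.126),('capbot',.034,.104)]:
    q=circ(d,z,p); print(nm,'x',q[:,0].min().round(1),q[:,0].max().round(1),'y',q[:,1].min().round(1),q[:,1].max().round(1))
    cv2.polylines(im:=np.ascontiguousarray(im),[q.round().astype(int)],True,(0,255,0),1)
cv2.imwrite('pics/w4o.png',im[:,:,::-1])
```

```text
{'clock': np.float64(20.133), 'joints': array([-0.11 ,  0.503,  0.543,  1.542, -0.274,  1.173,  0.833]), 'tcp_pos': array([ 0.637, -0.233,  0.433]), 'orientation': array([-1.802, -2.573,  0.   ]), 'contact_force': array([-0.179, -0.169, -0.411]), 'grip_width': np.float64(0.085), 'gripper_force': np.float64(0.0)}
wrist tip_of flask_new 0.89 [ 0.6375 -0.2295 -0.0009]
base x 289.0 353.6 y 159.6 223.4
captop x 298.4 344.2 y 202.9 246.9
capbot x 300.0 342.6 y 196.7 238.0
```

View pics/w4o.png

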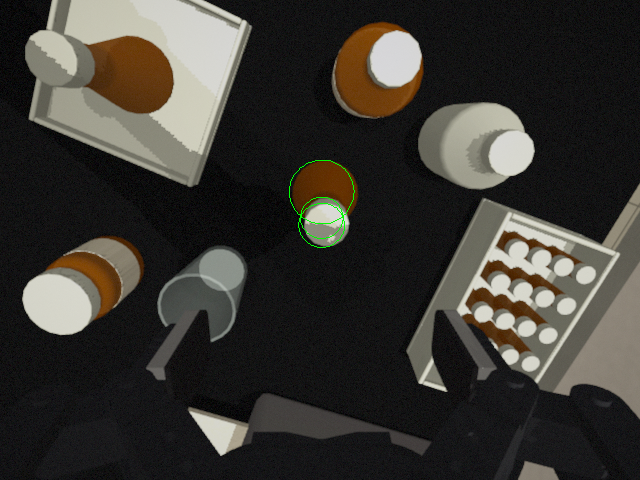

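The overlay sits on the fresh flask, but the flask is about 3 px to the right (cap 301–349 against 298–344 predicted). That is about 2.5 mm along tool y. The flask has clear space around it, so I'll descend.

Request:
arm_command([
  {"claw": 0, "tx": 0, "ty": 0.0025, "tz": 0.02, "ax": 0, "ay": 0, "az": 0},
  {"claw": 0, "tx": 0, "ty": 0, "tz": 0.03, "ax": 0, "ay": 0, "az": 0},
  {"claw": 0, "tx": 0, "ty": 0, "tz": 0.032, "ax": 0, "ay": 0, "az": 0},
  {"claw": 0, "tx": 0, "ty": 0, "tz": 0.032, "ax": 0, "ay": 0, "az": 0},
  {"claw": 0, "tx": 0, "ty": 0, "tz": 0.028, "ax": 0, "ay": 0, "az": 0},
  {"claw": 0.2, "tx": 0, "ty": 0, "tz": 0.015, "ax": 0, "ay": 0, "az": 0},
  {"claw": 0.35, "tx": 0, "ty": 0, "tz": 0.008, "ax": 0, "ay": 0, "az": 0},
  {"claw": 0.45, "tx": 0, "ty": 0, "tz": 0, "ax": 0, "ay": 0, "az": 0},
  {"claw": 0.45, "tx": 0, "ty": 0, "tz": 0, "ax": 0, "ay": 0, "az": 0},
  {"claw": 0.5, "tx": 0, "ty": 0, "tz": 0, "ax": 0, "ay": 0, "az": 0},
])

```text
clock: 21.07
tcp_pos: [0.6402, -0.2326, 0.2696]
orientation: [1.801, 2.571, 0.001]
contact_force: [0.1, 0.8, 1.3]
grip_width: 0.0427
gripper_force: 0.0
```

Request:
arm_command([
  {"claw": 0.5, "tx": 0, "ty": 0, "tz": 0, "ax": 0, "ay": 0, "az": 0},
  {"claw": 0.54, "tx": 0, "ty": 0, "tz": 0, "ax": 0, "ay": 0, "az": 0},
  {"claw": 0.57, "tx": 0, "ty": 0, "tz": 0, "ax": 0, "ay": 0, "az": 0},
  {"claw": 0.6, "tx": 0, "ty": 0, "tz": 0, "ax": 0, "ay": 0, "az": 0},
  {"claw": 0.63, "tx": 0, "ty": 0, "tz": 0, "ax": 0, "ay": 0, "az": 0},
  {"claw": 0.66, "tx": 0, "ty": 0, "tz": 0, "ax": 0, "ay": 0, "az": 0},
  {"claw": 0.7, "tx": 0, "ty": 0, "tz": 0, "ax": 0, "ay": 0, "az": 0},
  {"claw": 0.8, "tx": 0, "ty": 0, "tz": 0, "ax": 0, "ay": 0, "az": 0},
  {"claw": 1, "tx": 0, "ty": 0, "tz": 0, "ax": 0, "ay": 0, "az": 0},
  {"claw": 1, "tx": 0, "ty": 0, "tz": 0, "ax": 0, "ay": 0, "az": 0},
], squeeze=20)

```text
clock: 21.9
tcp_pos: [0.6401, -0.2321, 0.2687]
orientation: [1.801, 2.572, 0.001]
contact_force: [0.7, -0.1, 5.5]
grip_width: 0.0333
gripper_force: 20.2
```

Request:
arm_command([
  {"claw": 1, "tx": 0, "ty": 0, "tz": -0.005, "ax": 0, "ay": 0, "az": 0},
  {"claw": 1, "tx": 0, "ty": 0, "tz": -0.012, "ax": 0, "ay": 0, "az": 0},
  {"claw": 1, "tx": 0, "ty": 0, "tz": -0.02, "ax": 0, "ay": 0, "az": 0},
  {"claw": 1, "tx": 0, "ty": 0, "tz": -0.026, "ax": 0, "ay": 0, "az": 0},
  {"claw": 1, "tx": 0, "ty": 0, "tz": -0.028, "ax": 0, "ay": 0, "az": 0},
  {"claw": 1, "tx": 0, "ty": 0, "tz": -0.028, "ax": 0, "ay": 0, "az": 0},
  {"claw": 1, "tx": 0, "ty": 0, "tz": -0.028, "ax": 0, "ay": 0, "az": 0},
  {"claw": 1, "tx": 0, "ty": 0, "tz": -0.022, "ax": 0, "ay": 0, "az": 0},
  {"claw": 1, "tx": 0, "ty": 0, "tz": -0.016, "ax": 0, "ay": 0, "az": 0},
  {"claw": 1, "tx": 0, "ty": 0, "tz": -0.009, "ax": 0, "ay": 0, "az": 0},
])

```text
clock: 22.73
tcp_pos: [0.6392, -0.2326, 0.4647]
orientation: [1.802, 2.571, 0.001]
contact_force: [0.8, -0.1, -2.7]
grip_width: 0.0333
gripper_force: 20.4
```

Run:
```python
from h import *
st()
o=r.get_obs(); M=R.from_rotvec(o['orientation']); d=np.array([.588,.186,.463])-o['tcp_pos']
print(M.inv().apply(d), M.inv().apply(d)/98)
```

```text
{'clock': np.float64(22.733), 'joints': array([-0.118,  0.483,  0.555,  1.499, -0.263,  1.232,  0.821]), 'tcp_pos': array([ 0.639, -0.233,  0.465]), 'orientation': array([1.802e+00, 2.571e+00, 1.000e-03]), 'contact_force': array([ 0.797, -0.114, -2.673]), 'grip_width': np.float64(0.033), 'gripper_force': np.float64(20.383)}
[0.41099834 0.09464371 0.00133339] [4.19386056e-03 9.65752117e-04 1.36060191e-05]
```

Request:
arm_command([
  {"claw": 1, "tx": 0.0084, "ty": 0.0019, "tz": 0, "ax": 0, "ay": 0, "az": 0},
  {"claw": 1, "tx": 0.0168, "ty": 0.0039, "tz": 0, "ax": 0, "ay": 0, "az": 0},
  {"claw": 1, "tx": 0.021, "ty": 0.0048, "tz": 0, "ax": 0, "ay": 0, "az": 0},
  {"claw": 1, "tx": 0.0252, "ty": 0.0058, "tz": 0, "ax": 0, "ay": 0, "az": 0},
  {"claw": 1, "tx": 0.0252, "ty": 0.0058, "tz": 0, "ax": 0, "ay": 0, "az": 0},
  {"claw": 1, "tx": 0.0252, "ty": 0.0058, "tz": 0, "ax": 0, "ay": 0, "az": 0},
  {"claw": 1, "tx": 0.0252, "ty": 0.0058, "tz": 0, "ax": 0, "ay": 0, "az": 0},
  {"claw": 1, "tx": 0.0252, "ty": 0.0058, "tz": 0, "ax": 0, "ay": 0, "az": 0},
  {"claw": 1, "tx": 0.0252, "ty": 0.0058, "tz": 0, "ax": 0, "ay": 0, "az": 0},
  {"claw": 1, "tx": 0.0252, "ty": 0.0058, "tz": 0, "ax": 0, "ay": 0, "az": 0},
])

```text
clock: 23.57
tcp_pos: [0.6105, -0.0034, 0.4602]
orientation: [-1.8, -2.571, 0.003]
contact_force: [1.1, -0.3, -2.8]
grip_width: 0.0335
gripper_force: 20.3
```

Request:
arm_command([
  {"claw": 1, "tx": 0.0252, "ty": 0.0058, "tz": 0, "ax": 0, "ay": 0, "az": 0},
  {"claw": 1, "tx": 0.0252, "ty": 0.0058, "tz": 0, "ax": 0, "ay": 0, "az": 0},
  {"claw": 1, "tx": 0.0252, "ty": 0.0058, "tz": 0, "ax": 0, "ay": 0, "az": 0},
  {"claw": 1, "tx": 0.0252, "ty": 0.0058, "tz": 0, "ax": 0, "ay": 0, "az": 0},
  {"claw": 1, "tx": 0.0252, "ty": 0.0058, "tz": 0, "ax": 0, "ay": 0, "az": 0},
  {"claw": 1, "tx": 0.021, "ty": 0.0048, "tz": 0, "ax": 0, "ay": 0, "az": 0},
  {"claw": 1, "tx": 0.0168, "ty": 0.0039, "tz": 0, "ax": 0, "ay": 0, "az": 0},
  {"claw": 1, "tx": 0.0126, "ty": 0.0029, "tz": 0, "ax": 0, "ay": 0, "az": 0},
  {"claw": 1, "tx": 0.0084, "ty": 0.0019, "tz": 0, "ax": 0, "ay": 0, "az": 0},
  {"claw": 1, "tx": 0.0042, "ty": 0.001, "tz": 0, "ax": 0, "ay": 0, "az": 0},
])

```text
clock: 24.4
tcp_pos: [0.5873, 0.1884, 0.461]
orientation: [-1.8, -2.574, 0.002]
contact_force: [0.1, 0.1, -2.0]
grip_width: 0.0332
gripper_force: 20.4
```

Request:
arm_command([
  {"claw": 1, "tx": 0, "ty": 0, "tz": 0, "ax": 0, "ay": 0, "az": 0},
  {"claw": 1, "tx": 0, "ty": 0, "tz": 0, "ax": 0, "ay": 0, "az": 0},
  {"claw": 1, "tx": 0, "ty": 0, "tz": 0, "ax": 0, "ay": 0, "az": 0},
  {"claw": 1, "tx": 0, "ty": 0, "tz": 0, "ax": 0, "ay": 0, "az": 0},
  {"claw": 1, "tx": 0, "ty": 0, "tz": 0, "ax": 0, "ay": 0, "az": 0},
  {"claw": 1, "tx": 0, "ty": 0, "tz": 0, "ax": 0, "ay": 0, "az": 0},
  {"claw": 1, "tx": 0, "ty": 0, "tz": 0, "ax": 0, "ay": 0, "az": 0},
  {"claw": 1, "tx": 0, "ty": 0, "tz": 0, "ax": 0, "ay": 0, "az": 0},
  {"claw": 1, "tx": 0, "ty": 0, "tz": 0, "ax": 0, "ay": 0, "az": 0},
  {"claw": 1, "tx": 0, "ty": 0, "tz": 0, "ax": 0, "ay": 0, "az": 0},
])

```text
clock: 25.23
tcp_pos: [0.5879, 0.1871, 0.462]
orientation: [-1.802, -2.573, -0.0]
contact_force: [-0.3, -0.5, -2.7]
grip_width: 0.0335
gripper_force: 20.4
```

Run:
```python
from h import *
st(); im=np.ascontiguousarray(grab('wrist','w5')); find(['plate','flask_new'],'wrist')
o=r.get_obs(); p=np.array(o['tcp_pos']); t=np.linspace(0,2*np.pi,90)
for d,z,c,col in [(.068,p[2]-.268,p,(0,255,0)),(.034,p[2]-.142,p,(0,255,0)),(.096,.026,[.588,.186],(255,0,0))]:
    q=proj('wrist',np.c_[c[0]+d/2*np.cos(t),c[1]+d/2*np.sin(t),np.full(90,z)])
    cv2.polylines(im,[q.round().astype(int)],True,col,1)
cv2.imwrite('pics/w5o.png',im[:,:,::-1])
```

```text
{'clock': np.float64(25.233), 'joints': array([-0.752,  0.353,  0.453,  1.658, -0.165,  1.169,  0.09 ]), 'tcp_pos': array([0.588, 0.187, 0.462]), 'orientation': array([-1.802, -2.573, -0.   ]), 'contact_force': array([-0.318, -0.539, -2.703]), 'grip_width': np.float64(0.033), 'gripper_force': np.float64(20.351)}
wrist tip_of plate 0.66 [0.5899 0.1884 0.0261]
wrist tip_of flask_new 0.89 [0.5872 0.1868 0.1941]
```

View pics/w5o.png

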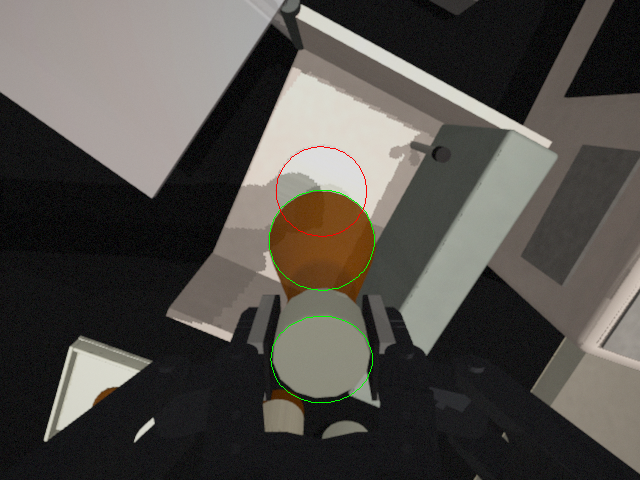

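The red plate circle matches the plate edge, and the green circles match the held flask. It's within about 1 mm of centre, so I'll lower it.

Request:
arm_command([
  {"claw": 1, "tx": 0, "ty": 0, "tz": 0.012, "ax": 0, "ay": 0, "az": 0},
  {"claw": 1, "tx": 0, "ty": 0, "tz": 0.02, "ax": 0, "ay": 0, "az": 0},
  {"claw": 1, "tx": 0, "ty": 0, "tz": 0.025, "ax": 0, "ay": 0, "az": 0},
  {"claw": 1, "tx": 0, "ty": 0, "tz": 0.028, "ax": 0, "ay": 0, "az": 0},
  {"claw": 1, "tx": 0, "ty": 0, "tz": 0.028, "ax": 0, "ay": 0, "az": 0},
  {"claw": 1, "tx": 0, "ty": 0, "tz": 0.022, "ax": 0, "ay": 0, "az": 0},
  {"claw": 1, "tx": 0, "ty": 0, "tz": 0.013, "ax": 0, "ay": 0, "az": 0},
  {"claw": 1, "tx": 0, "ty": 0, "tz": 0.007, "ax": 0, "ay": 0, "az": 0},
  {"claw": 1, "tx": 0, "ty": 0, "tz": 0.003, "ax": 0, "ay": 0, "az": 0},
  {"claw": 1, "tx": 0, "ty": 0, "tz": 0, "ax": 0, "ay": 0, "az": 0},
])

```text
clock: 26.22
tcp_pos: [0.5882, 0.1871, 0.3041]
orientation: [1.802, 2.573, 0.0]
contact_force: [-0.1, -0.5, -1.5]
grip_width: 0.0333
gripper_force: 20.4
```

Request:
arm_command([
  {"claw": 1, "tx": 0, "ty": 0, "tz": 0, "ax": 0, "ay": 0, "az": 0},
  {"claw": 1, "tx": 0, "ty": 0, "tz": 0.002, "ax": 0, "ay": 0, "az": 0},
  {"claw": 1, "tx": 0, "ty": 0, "tz": 0.001, "ax": 0, "ay": 0, "az": 0},
  {"claw": 1, "tx": 0, "ty": 0, "tz": 0.001, "ax": 0, "ay": 0, "az": 0},
  {"claw": 1, "tx": 0, "ty": 0, "tz": 0, "ax": 0, "ay": 0, "az": 0},
  {"claw": 1, "tx": 0, "ty": 0, "tz": 0, "ax": 0, "ay": 0, "az": 0},
  {"claw": 1, "tx": 0, "ty": 0, "tz": 0, "ax": 0, "ay": 0, "az": 0},
  {"claw": 1, "tx": 0, "ty": 0, "tz": 0, "ax": 0, "ay": 0, "az": 0},
  {"claw": 1, "tx": 0, "ty": 0, "tz": 0, "ax": 0, "ay": 0, "az": 0},
  {"claw": 1, "tx": 0, "ty": 0, "tz": 0, "ax": 0, "ay": 0, "az": 0},
])

```text
clock: 27.05
tcp_pos: [0.588, 0.1871, 0.3]
orientation: [-1.802, -2.573, -0.0]
contact_force: [0.8, 0.4, -2.7]
grip_width: 0.0333
gripper_force: 20.4
```

Request:
arm_command([
  {"claw": 1, "tx": 0, "ty": 0, "tz": 0.0015, "ax": 0, "ay": 0, "az": 0},
  {"claw": 1, "tx": 0, "ty": 0, "tz": 0.001, "ax": 0, "ay": 0, "az": 0},
  {"claw": 1, "tx": 0, "ty": 0, "tz": 0.001, "ax": 0, "ay": 0, "az": 0},
  {"claw": 1, "tx": 0, "ty": 0, "tz": 0.0007, "ax": 0, "ay": 0, "az": 0},
  {"claw": 1, "tx": 0, "ty": 0, "tz": 0.0007, "ax": 0, "ay": 0, "az": 0},
  {"claw": 1, "tx": 0, "ty": 0, "tz": 0.0005, "ax": 0, "ay": 0, "az": 0},
  {"claw": 1, "tx": 0, "ty": 0, "tz": 0, "ax": 0, "ay": 0, "az": 0},
  {"claw": 1, "tx": 0, "ty": 0, "tz": 0, "ax": 0, "ay": 0, "az": 0},
  {"claw": 1, "tx": 0, "ty": 0, "tz": 0, "ax": 0, "ay": 0, "az": 0},
  {"claw": 1, "tx": 0, "ty": 0, "tz": 0, "ax": 0, "ay": 0, "az": 0},
])

```text
clock: 27.88
tcp_pos: [0.588, 0.1871, 0.2947]
orientation: [1.802, 2.573, 0.0]
contact_force: [0.3, 0.7, -1.7]
grip_width: 0.0331
gripper_force: 20.5
```

```bash
python3 -c "
from h import *
grab('wrist');st();grab('wrist');st()"
```

```text
{'clock': np.float64(27.933), 'joints': array([-0.697,  0.528,  0.39 ,  1.816, -0.259,  0.847,  0.166]), 'tcp_pos': array([0.588, 0.187, 0.295]), 'orientation': array([1.802, 2.573, 0.   ]), 'contact_force': array([-0.979, -0.6  , -1.202]), 'grip_width': np.float64(0.033), 'gripper_force': np.float64(20.463)}
{'clock': np.float64(27.983), 'joints': array([-0.697,  0.528,  0.39 ,  1.816, -0.259,  0.847,  0.166]), 'tcp_pos': array([0.588, 0.187, 0.295]), 'orientation': array([1.802, 2.573, 0.   ]), 'contact_force': array([ 0.144, -0.25 , -0.93 ]), 'grip_width': np.float64(0.033), 'gripper_force': np.float64(20.463)}
```

Just touching (about −1 N against −2.7 N hanging). I'll go a hair lower, then check.

Request:
arm_command([
  {"claw": 1, "tx": 0, "ty": 0, "tz": 0.0004, "ax": 0, "ay": 0, "az": 0},
  {"claw": 1, "tx": 0, "ty": 0, "tz": 0.0004, "ax": 0, "ay": 0, "az": 0},
  {"claw": 1, "tx": 0, "ty": 0, "tz": 0, "ax": 0, "ay": 0, "az": 0},
  {"claw": 1, "tx": 0, "ty": 0, "tz": 0, "ax": 0, "ay": 0, "az": 0},
  {"claw": 1, "tx": 0, "ty": 0, "tz": 0, "ax": 0, "ay": 0, "az": 0},
  {"claw": 1, "tx": 0, "ty": 0, "tz": 0, "ax": 0, "ay": 0, "az": 0},
  {"claw": 1, "tx": 0, "ty": 0, "tz": 0, "ax": 0, "ay": 0, "az": 0},
  {"claw": 1, "tx": 0, "ty": 0, "tz": 0, "ax": 0, "ay": 0, "az": 0},
  {"claw": 1, "tx": 0, "ty": 0, "tz": 0, "ax": 0, "ay": 0, "az": 0},
  {"claw": 1, "tx": 0, "ty": 0, "tz": 0, "ax": 0, "ay": 0, "az": 0},
])

```text
clock: 28.82
tcp_pos: [0.5882, 0.1871, 0.2945]
orientation: [1.802, 2.573, 0.001]
contact_force: [-1.4, -0.8, 6.1]
grip_width: 0.0335
gripper_force: 20.9
```

Firm contact. I'll release and retreat.

Request:
arm_command([
  {"claw": 0.6, "tx": 0, "ty": 0, "tz": 0, "ax": 0, "ay": 0, "az": 0},
  {"claw": 0.57, "tx": 0, "ty": 0, "tz": 0, "ax": 0, "ay": 0, "az": 0},
  {"claw": 0.54, "tx": 0, "ty": 0, "tz": 0, "ax": 0, "ay": 0, "az": 0},
  {"claw": 0.45, "tx": 0, "ty": 0, "tz": 0, "ax": 0, "ay": 0, "az": 0},
  {"claw": 0.3, "tx": 0, "ty": 0, "tz": 0, "ax": 0, "ay": 0, "az": 0},
  {"claw": 0.1, "tx": 0, "ty": 0, "tz": 0, "ax": 0, "ay": 0, "az": 0},
  {"claw": 0, "tx": 0, "ty": 0, "tz": 0, "ax": 0, "ay": 0, "az": 0},
  {"claw": 0, "tx": 0, "ty": 0, "tz": -0.01, "ax": 0, "ay": 0, "az": 0},
  {"claw": 0, "tx": 0, "ty": 0, "tz": -0.02, "ax": 0, "ay": 0, "az": 0},
  {"claw": 0, "tx": 0, "ty": 0, "tz": -0.03, "ax": 0, "ay": 0, "az": 0},
])

```text
clock: 29.65
tcp_pos: [0.5871, 0.1869, 0.3528]
orientation: [-1.801, -2.571, 0.007]
contact_force: [0.3, 0.1, 0.5]
grip_width: 0.0852
gripper_force: 0.0
```

Request:
arm_command([
  {"claw": 0, "tx": 0, "ty": 0, "tz": -0.03, "ax": 0, "ay": 0, "az": 0},
  {"claw": 0, "tx": 0, "ty": 0, "tz": -0.03, "ax": 0, "ay": 0, "az": 0},
  {"claw": 0, "tx": 0, "ty": 0, "tz": -0.015, "ax": 0, "ay": 0, "az": 0},
  {"claw": 0, "tx": 0, "ty": 0, "tz": -0.005, "ax": 0, "ay": 0, "az": 0},
  {"claw": 0, "tx": 0, "ty": 0, "tz": 0, "ax": 0, "ay": 0, "az": 0},
  {"claw": 0, "tx": 0, "ty": 0, "tz": 0, "ax": 0, "ay": 0, "az": 0},
  {"claw": 0, "tx": 0, "ty": 0, "tz": 0, "ax": 0, "ay": 0, "az": 0},
  {"claw": 0, "tx": 0, "ty": 0, "tz": 0, "ax": 0, "ay": 0, "az": 0},
  {"claw": 0, "tx": 0, "ty": 0, "tz": 0, "ax": 0, "ay": 0, "az": 0},
  {"claw": 0, "tx": 0, "ty": 0, "tz": 0, "ax": 0, "ay": 0, "az": 0},
])

```text
clock: 30.48
tcp_pos: [0.5879, 0.1871, 0.4329]
orientation: [-1.802, -2.573, 0.002]
contact_force: [0.2, -0.1, 0.4]
grip_width: 0.0852
gripper_force: 0.0
```

Run:
```python
from h import *
st(); im=np.ascontiguousarray(grab('wrist','w6')); find(['plate','flask_new'],'wrist')
t=np.linspace(0,2*np.pi,90); p=[.588,.186]
for d,z,col in [(.096,.026,(255,0,0)),(.068,.026,(0,255,0)),(.034,.152,(0,255,0))]:
    q=proj('wrist',np.c_[p[0]+d/2*np.cos(t),p[1]+d/2*np.sin(t),np.full(90,z)]); cv2.polylines(im,[q.round().astype(int)],True,col,1)
s=grab('scene','scene3'); find(['flask_done','flask_new','plate','tray','door_handle','beaker','bottle','jar','washbottle','tipbox'],'scene')
o=np.hstack([cv2.resize(im,(400,300)),cv2.resize(s,(400,300))]); a=cv2.resize(im[120:270,220:420],(400,300)); b=cv2.resize(s[100:400,100:500],(400,300))
cv2.imwrite('pics/f.png',np.vstack([o,np.hstack([a,b])])[:,:,::-1])
```

```text
{'clock': np.float64(30.483), 'joints': array([-0.747,  0.377,  0.448,  1.693, -0.179,  1.114,  0.101]), 'tcp_pos': array([0.588, 0.187, 0.433]), 'orientation': array([-1.802e+00, -2.573e+00,  2.000e-03]), 'contact_force': array([ 0.213, -0.078,  0.439]), 'grip_width': np.float64(0.085), 'gripper_force': np.float64(0.0)}
wrist tip_of flask_new 0.86 [0.5852 0.1876 0.0244]
scene tip_of flask_done 0.9 [ 0.4384 -0.1888  0.0067]
scene tip_of flask_done 0.66 [ 0.612   0.1849 -0.0009]
scene tip_of flask_new 0.82 [0.5833 0.1893 0.0262]
scene tip_of plate 0.68 [0.5882 0.1859 0.028 ]
scene tip_of tray 0.85 [ 0.4349 -0.1846 -0.001 ]
scene tip_of beaker 0.7 [ 0.5615 -0.3567  0.0009]
scene tip_of bottle 0.88 [ 0.6417 -0.1143  0.0012]
scene tip_of jar 0.77 [ 0.4479 -0.391   0.0028]
scene tip_of washbottle 0.61 [ 6.106e-01  1.844e-01 -5.000e-04]
scene tip_of washbottle 0.57 [ 7.458e-01 -1.404e-01 -7.000e-04]
scene tip_of tipbox 0.32 [ 0.448  -0.3886  0.0027]
```

View pics/f.png

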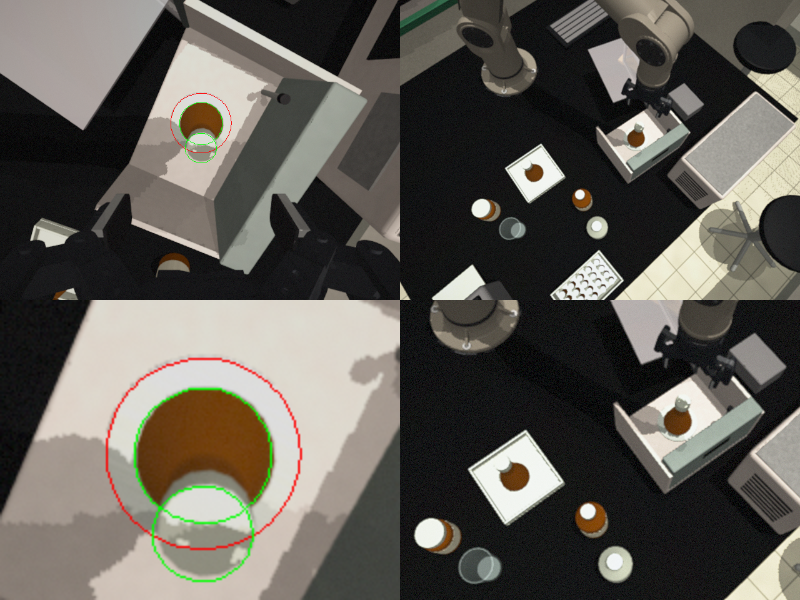

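The fresh flask stands upright and centred on the plate, with its base outline matching the overlay at (203,455) in the lower-left panel. The finished flask stands in the tray, the door is open, and the bystanders haven't moved.

```bash
python3 -c "
from bench import r
print(r.hand_in())"
```

```text
the job is handed in; nothing more can be done
None
```

The job is handed in at about 30.5 s on the clock: the door is open to about 103° (1.8 rad), the finished flask stands in the white tray, and the fresh flask stands centred on the chamber's plate to within a couple of millimetres.

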